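# Put the microscope objectives away in their storage blocks

### The job

Pick out the three microscope objectives and stand each one, nose up, fully down in the well of the storage block made for its size: the small one in the narrowest well, the middle one in the middle well, the large one in the widest. Lower them in without dropping or knocking any over, and leave the eyepieces and the dish where they stand.

Things in the scene. Friction and masses are not known exactly. Their poses are not given: they have to be found in the camera images.
- objective_small: the small of three microscope objectives: a bright steel cylinder 24 mm in diameter and 58 mm tall with two black bands, the top 13 mm tapering to a narrow nose with a dark lens; straight-sided from the underside up to 45 mm. Stands upright, nose up, loose on the bench (z = 0). About 90 g. Origin at the centre of its underside, z up along its axis.
- objective_medium: the medium of three microscope objectives: a bright steel cylinder 37 mm in diameter and 74 mm tall with two black bands, the top 13 mm tapering to a narrow nose with a dark lens; straight-sided from the underside up to 61 mm. Stands upright, nose up, loose on the bench (z = 0). About 180 g. Origin at the centre of its underside, z up along its axis.
- objective_large: the large of three microscope objectives: a bright steel cylinder 50 mm in diameter and 90 mm tall with two black bands, the top 13 mm tapering to a narrow nose with a dark lens; straight-sided from the underside up to 77 mm. Stands upright, nose up, loose on the bench (z = 0). About 360 g. Origin at the centre of its underside, z up along its axis.
- block_small: light grey plastic storage block, 84 x 84 mm and 22 mm high, fixed to the bench, with one round blind well of 34 mm diameter (the narrowest of the three) in the middle of its top, chamfered 2 mm at the mouth, 16 mm deep, with a black floor 6 mm above the bench. Made for the small objective, 24 mm. Origin at the centre of its underside, below the well's centre; z up, x and y along its sides.
- block_medium: light grey plastic storage block, 84 x 84 mm and 22 mm high, fixed to the bench, with one round blind well of 48 mm diameter (the middle of the three) in the middle of its top, chamfered 2 mm at the mouth, 16 mm deep, with a black floor 6 mm above the bench. Made for the medium objective, 37 mm. Origin at the centre of its underside, below the well's centre; z up, x and y along its sides.
- block_large: light grey plastic storage block, 84 x 84 mm and 22 mm high, fixed to the bench, with one round blind well of 62 mm diameter (the widest of the three) in the middle of its top, chamfered 2 mm at the mouth, 16 mm deep, with a black floor 6 mm above the bench. Made for the large objective, 50 mm. Origin at the centre of its underside, below the well's centre; z up, x and y along its sides.
- eyepiece_a: microscope eyepiece, not an objective: mushroom-shaped, a steel tube 30 mm in diameter and 30 mm tall with a wider black head of 42 mm on top and a rubber eyecup, 56 mm tall in all. Stands loose on the bench, to be left alone. Origin at the centre of its underside, z up.
- eyepiece_b: microscope eyepiece, not an objective: mushroom-shaped, a steel tube 30 mm in diameter and 30 mm tall with a wider black head of 42 mm on top and a rubber eyecup, 56 mm tall in all. Stands loose on the bench, to be left alone. Origin at the centre of its underside, z up.
- dish: closed culture dish, white with a clear lid, 64 mm in diameter and 15 mm high, loose on the bench, to be left alone. Origin at the centre of its underside, z up.
Not all that is in view belongs to the job. What is shaped like the block_large but green is not meant.

How it is judged:
By the outcome, as a careful person would: the job done as asked, in the order asked, and still so for the second after the job is handed in, with the robot touching nothing.
It also fails if it takes over 83 s, if anything falls off the work surface, if the arm or the gripper's body presses on something with over 40 N, if the wrist force passes 120 N, or if a joint passes its speed limit or range.

### The arm

A 6-joint arm with a two-finger parallel gripper is mounted at the origin on the work surface. World frame = base frame: x ahead of the robot, y to its left, z up, the work surface at z = 0. Lengths are in mm, angles in rad, forces in N, time in s.
With the tool pointing down it reaches from about 350 to 800 mm from the base axis. Payload 7.3 kg.
Tool frame: the origin (TCP) lies on the centre line of the jaws, within the pads' length; the fingertips stand 25 mm ahead of it and the grasp point (between the pads) lies 6 mm ahead of it (arm.tips_ahead is the distance from the TCP to the fingertips, in mm); z points along the fingers, y is the line along which they close (so a half turn about z gives the same grasp; the last joint's range is limited). The gripper opens to 85 mm and grips with 20 to 120 N. Pads are 22 mm wide; open, the fingers measure 114 mm over their backs; the gripper's body (76 mm by 85 mm) begins 54 mm behind the grasp point. The pads swing forward as they close: fully open they stand 13 mm farther back than shut.
Start: joints at [1.111, 0.342, 1.524, -0, 1.275, -0.146], TCP at [162.039, 499.385, 256.322] pointing down, gripper open.
Joint ranges: [-2.53, 2.53], [-0.77, 2.02], [0.04, 2.7], [-1, 4.14], [0.28, 2.66], [-3.11, 3.11]. Speed limits (rad/s): [2.57, 2.57, 3.14, 3.14, 3.14, 3.14].

### API

Orientations are given as a unit quaternion [x, y, z, w].
In Python, from station import arm gives the robot as it stands.
- The arm moves only by the tool play_rows, never from a script. Its argument "steps" is a list that holds one entry, the list of rows, each a list of 7 numbers: the turn, a rotation vector about the tool's x, y, z in rad, then the shift along the tool's x, y, z in mm, then the opening, from 0 (shut) to 1 (fully open). A call has 1 to 10 rows; each row shifts and turns the commanded pose from where the row before left it, along the tool's axes as they then stand; what a row does not reach is not made up. A row lasts 1/10 s, in which the tool goes at most 50 mm and 8.59 degrees, less where a joint would pass 70% of its speed; a pose out of reach is approached as far as the arm can. A call with a gripper value outside its range is refused whole. The fingers move at their own pace and stop on an object; "grip_force" is the grip in N (left out, the last holds). Time passes only in rows, so rows that do not move let the fingers close. It gives the time, the measured TCP pose, the force, the opening and the grip force at its end, in the units of the state.
- arm.read_state(): the state, without advancing time (a new reading comes with each control period).
- arm.read_camera(name): name is "scene" or "side" or "wrist"; returns the picture (480x640x3 uint8, blue, green, red); there is no depth.
- arm.get_calibration(name): a dict with "camera_matrix" (3x3 intrinsics, pixels), "position" and "orientation" of the camera in the world; the wrist camera has in their place "tool_from_camera" (4x4, takes a point from camera to tool coordinates, whose origin is the TCP and whose axes are the flange's). Camera axes: x right, y down, z forward; pixel columns grow to the right and rows downward; lengths in mm; the calibration is good to about 2 mm. A picture is of the moment at which its call begins: read the wrist's pose just before it. get_calibration takes no time and is no camera call.
- arm.job_done(): hands the job in; it is judged then, once.
The state is a dict: "t": time; "q": joint angles; "joint_velocities": joint speeds; "effort": joint torques, N m; "tool_pos": TCP position; "ee_rot": TCP orientation; "wrist_force": force on the tool from outside, world axes, zero at the start; "wrist_torque": the same for the moment, N m; "width": opening from 0.0 (shut) to 1.0 (fully open); "finger_force": force on a finger pad.
Only numpy, scipy, OpenCV 4.12 (cv2) and the standard library are available. Lean on these libraries where they do the work, as an engineer would, in place of code of your own. Each camera call takes 0.05 s, during which the arm holds its last target. There are 200 camera calls.

## Working session

There is one attempt and no reset: what is moved stays moved. The work goes in short steps, Python scripts to look and compute and a tool call to move; the robot and the scene stay as the last step left them, time stands still between calls to the robot, and variables do not carry over. Pictures are saved under pics/ and viewed, at most 14 in all, crops included, and the job is handed in when it is done.

Besides the shell and the picture viewer there is one more tool, called by a JSON object that holds its "fn" and its "kwargs", one argument or row to a line. play_rows: Moves the arm, as the interface text tells. Its arguments: {"type":"object","properties":{"steps":{"type":"array"},"grip_force":{"type":"number"}},"required":["steps"]}

```bash
mkdir -p pics; ls
python3 - <<'E'
from station import arm
import cv2
s=arm.read_state(); print({k:s[k] for k in('t','tool_pos','ee_rot','width')})
for n in('scene','side','wrist'):
    cv2.imwrite(f'pics/{n}0.png',arm.read_camera(n)); print(n,arm.get_calibration(n))
E
```

```text
pics
{'t': 0.0, 'tool_pos': array([161.87780146, 499.04153432, 255.62807227]), 'ee_rot': array([ 1.56264549e-01,  9.87714940e-01, -7.32265079e-04, -2.27409164e-04]), 'width': 0.9986752049193601}
scene {'camera_matrix': array([[532.71701411,   0.        , 327.38358446],
       [  0.        , 532.71701411, 238.27272294],
       [  0.        ,   0.        ,   1.        ]]), 'position': array([1384.59368856, -199.9602821 ,  709.0284531 ]), 'orientation': array([ 0.71096605,  0.55173696, -0.27288262, -0.34007157])}
side {'camera_matrix': array([[500.66801925,   0.        , 310.72086831],
       [  0.        , 500.66801925, 242.08298695],
       [  0.        ,   0.        ,   1.        ]]), 'position': array([  64.89818198, -872.41721582,  886.6994739 ]), 'orientation': array([ 0.8741055 , -0.23547587,  0.11403412, -0.40925166])}
wrist {'camera_matrix': array([[336.1965328 ,   0.        , 311.10106052],
       [  0.        , 336.1965328 , 241.74676546],
       [  0.        ,   0.        ,   1.        ]]), 'tool_from_camera': array([[ 1.11880126e-03, -9.49535264e-01, -3.13658301e-01,
         8.07768393e+01],
       [ 9.99999359e-01,  1.00717938e-03,  5.17914545e-04,
        -4.99772251e-01],
       [-1.75867949e-04, -3.13658680e-01,  9.49535782e-01,
        -1.17065760e+02],
       [ 0.00000000e+00,  0.00000000e+00,  0.00000000e+00,
         1.00000000e+00]])}
```

View pics/scene0.png

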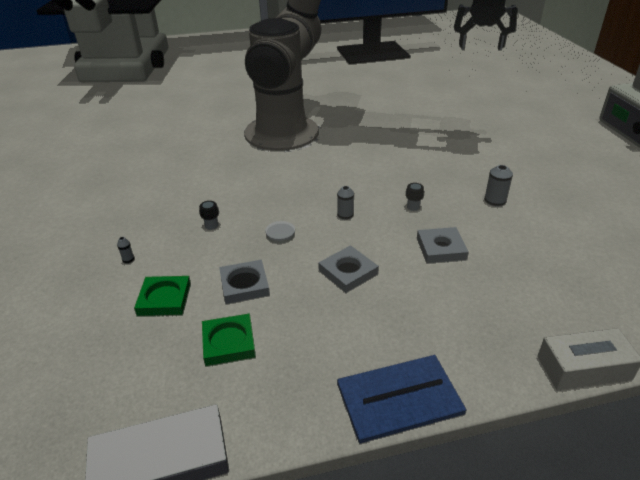

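View pics/side0.png

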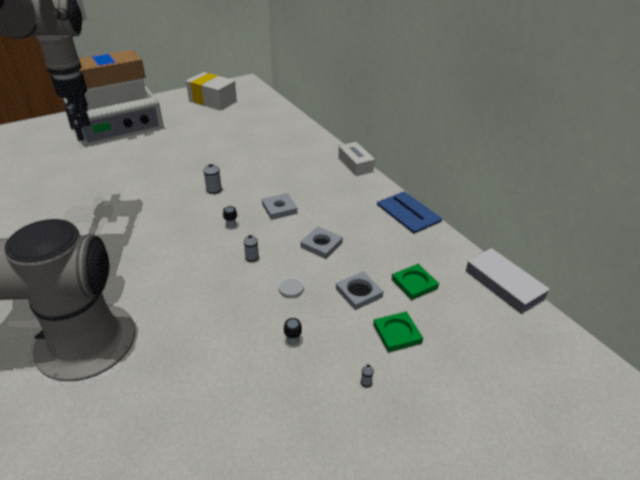

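The scene view shows the small, medium and large objectives at about (126,250), (345,202) and (498,186). The grey blocks are at (244,281) large, (348,267) medium and (442,244) small. The side view agrees, and the two green blocks are decoys.

```bash
cat > h.py <<'E'
import numpy as np
from station import arm
from scipy.spatial.transform import Rotation as R
def cam(n,s=None):
    c=arm.get_calibration(n)
    if n=='wrist':
        T=np.eye(4);T[:3,:3]=R.from_quat(s['ee_rot']).as_matrix();T[:3,3]=s['tool_pos'];T=T@c['tool_from_camera']
        return c['camera_matrix'],T[:3,:3],T[:3,3]
    return c['camera_matrix'],R.from_quat(c['orientation']).as_matrix(),c['position']
def hit(C,uv,z):
    K,Rm,p=C; d=Rm@np.linalg.solve(K,[*uv,1]); return (p+d*(z-p[2])/d[2])[:2].round(1)
def proj(C,P):
    K,Rm,p=C; q=K@(Rm.T@(np.array(P)-p)); return (q[:2]/q[2]).round(1)
E
python3 - <<'E'
from h import *
S,D=cam('scene'),cam('side')
for n,z,a,b in [('os',58,(123,239),(368,366)),('om',74,(345,188),(251,237)),('ol',90,(502,168),(212,166)),
 ('bs',22,(442,241),(279,204)),('bm',22,(348,265),(321,239)),('bl',22,(244,278),(360,288)),
 ('ea',50,(208,207),(292,325)),('eb',50,(415,188),(230,212)),('dish',15,(280,231),(291,287)),('g1',22,(163,292),(398,328)),('g2',22,(228,335),(415,279))]:
    print(n,hit(S,a,z),hit(D,b,z))
E
```

```text
os [ 480.5 -400.8] [ 477.  -405.5]
om [440.7  67. ] [440.9  63.2]
ol [477.2 420.4] [476.3 414.5]
bs [608.1 228.1] [603.2 222.9]
bm [630.7  20.8] [626.4  20.4]
bl [ 616.1 -181. ] [ 611.2 -187.9]
ea [ 400.1 -229.5] [ 400.1 -229.7]
eb [446.3 229.6] [448.2 221.5]
dish [479.3 -87.7] [470.5 -94.7]
g1 [ 615.9 -331.5] [ 612.9 -334.8]
g2 [ 751.9 -224.9] [ 747.8 -230.2]
```

{"fn": "play_rows", "kwargs": {
  "steps": [
    [[0,0,-0.105,0,0,0,1],[0,0,-0.105,0,0,0,1],[0,0,-0.104,0,0,0,1],[0,0,0,-26,-38,0,1],[0,0,0,-26,-38,0,1],[0,0,0,-26,-38,0,1],[0,0,0,-26,-38,0,1],[0,0,0,-26,-38,0,1],[0,0,0,-26,-38,0,1],[0,0,0,-26,-38,0,1]]
  ],
  "grip_force": 40
}}

```text
t: 1.15
tool_pos: [344.7, 231.8, 256.3]
ee_rot: [-0.0, 1.0, 0.0, 0.0]
wrist_force: [1.3, 0.2, 0.1]
width: 1.0
finger_force: 0.0
```

{"fn": "play_rows", "kwargs": {
  "steps": [
    [[0,0,0,-26,-39,0,1],[0,0,0,-26,-39,0,1],[0,0,0,-26,-39,0,1],[0,0,0,-26,-39,0,1],[0,0,0,-26,-39,0,1],[0,0,0,-26,-39,0,1],[0,0,0,0,0,0,1],[0,0,0,0,0,0,1],[0,0,0,0,0,0,1]]
  ]
}}

```text
t: 2.05
tool_pos: [499.5, 0.2, 256.0]
ee_rot: [-0.0, 1.0, 0.0, -0.001]
wrist_force: [0.6, 0.6, -0.4]
width: 1.001
finger_force: 0.0
```

Run:
```python
from h import *
import cv2
s=arm.read_state(); print(arm.tips_ahead,s['t'],s['tool_pos'],s['ee_rot'],s['q'])
im=arm.read_camera('wrist'); cv2.imwrite('pics/w1.png',im)
C=cam('wrist',s)
for n,P in dict(bs=(605,225,22),bm=(628,20,22),bl=(613,-184,22),om=(441,65,74)).items(): print(n,proj(C,P))
```

```text
25.0 2.05 [4.99456072e+02 2.00833638e-01 2.56033552e+02] [-3.54664062e-04  9.99999759e-01  3.00369237e-04 -5.16282269e-04] [-1.53421747e-01  2.96091835e-01  1.59178494e+00  4.58171828e-04
  1.25482831e+00 -1.72507001e+00]
bs [503.8 299.6]
bm [327.7 316.8]
bl [153.9 305.3]
om [386.2 158.4]
```

View pics/w1.png

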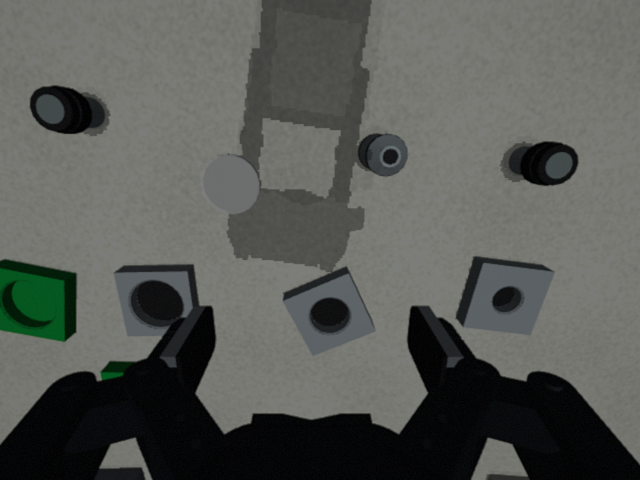

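The wrist view shows the blocks at about (157,303) large, (330,314) medium and (508,299) small, with the medium objective's nose at (390,156). I'll refine the centres from segmented well mouths.

Run:
```python
import cv2,numpy as np
im=cv2.imread('pics/w1.png'); a=im[250:370,100:570].copy()
print(im[330,310],im[380,320],im[312,330],im[285,320])
hsv=cv2.cvtColor(im,cv2.COLOR_BGR2HSV); print(hsv[330,310],hsv[240,400],hsv[290,530])
b=cv2.convertScaleAbs(a,alpha=1.8)
parts=[cv2.resize(b[:,x:x+110],None,fx=3.6,fy=3.6,interpolation=cv2.INTER_CUBIC) for x in (0,175,355)]
p=np.hstack(parts)[:, :]; p=cv2.resize(p,(800,int(p.shape[0]*800/p.shape[1]))); print(p.shape, 800/330)
cv2.imwrite('pics/w1c.png',p)
```

```text
[103  99  92] [118 125 123] [12 10 11] [87 85 80]
[101  27 103] [ 42  10 125] [ 99  26 100]
(290, 800, 3) 2.4242424242424243
```

View pics/w1c.png

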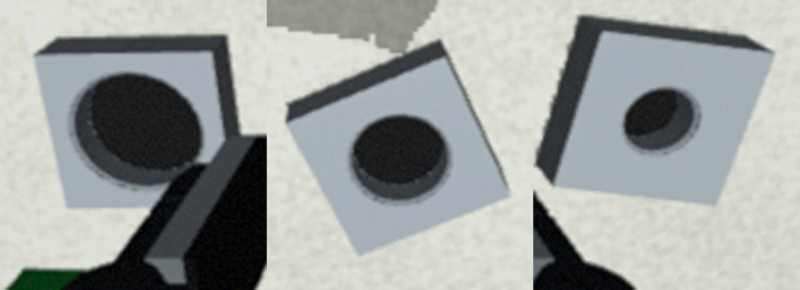

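Run:
```python
from h import *
C=cam('wrist',dict(tool_pos=np.array([499.46,.2,256.03]),ee_rot=np.array([-3.5e-4,1,3e-4,-5.2e-4])))
k=800/330
f=lambda p,i:(100+(0,175,355)[i]+(p[0]-266.67*i)/k,250+p[1]/k)
def h(p,i): return hit(C,f(p,i),22)
for n,i,w,c in [('L',0,(137,129),[(36,54),(217,50),(67,208)]),('M',1,(400,158),[(288,122),(446,57),(510,193),(360,254)]),('S',2,(662,120),[(600,30),(773,53),(717,205),(556,186)])]:
    q=np.array([h(p,i) for p in c]); print(n,h(w,i), q.mean(0) if len(q)==4 else (q[1]+q[2])/2, np.linalg.norm(np.diff(q,axis=0),axis=1))
for z,uv in [(74,(391,156)),(61,(386,155))]:print(hit(C,uv,z))
```

```text
L [ 610.3 -180.5] [ 611.7 -179.6] [ 84.82599837 120.21114757]
M [625.9  22.7] [626.35   23.175] [82.20614332 81.0132088  82.51848278]
S [604.8 230. ] [605.425 229.6  ] [83.58109834 82.81261981 82.6951631 ]
[439.  69.]
[439.   67.4]
```

{"fn": "play_rows", "kwargs": {
  "steps": [
    [[0,0,0,7,-45,6,1],[0,0,0,7,-45,6,1],[0,0,0,7,-45,6,1],[0,0,0,7,-45,6,1],[0,0,0,7,-45,6,1],[0,0,0,7,-45,6,1],[0,0,0,7,-45,6,1],[0,0,0,7,-45,6,1],[0,0,0,4,-43,8,1],[0,0,0,0,0,0,1]]
  ]
}}

```text
t: 3.1
tool_pos: [439.3, -406.7, 199.0]
ee_rot: [0.001, 1.0, -0.0, -0.0]
wrist_force: [-0.9, -0.1, -0.6]
width: 1.001
finger_force: 0.0
```

{"fn": "play_rows", "kwargs": {
  "steps": [
    [[0,0,0,0,0,0,1],[0,0,0,0,0,0,1]]
  ]
}}

```text
t: 3.3
tool_pos: [440.8, -401.8, 200.6]
ee_rot: [-0.001, 1.0, 0.0, 0.0]
wrist_force: [1.1, 0.8, -0.1]
width: 1.0
finger_force: 0.0
```

Run:
```python
from h import *
import cv2
s=arm.read_state(); print(arm.tips_ahead,s['t'],s['tool_pos'],s['ee_rot'],s['q'])
im=arm.read_camera('wrist'); cv2.imwrite('pics/w2.png',im)
C=cam('wrist',s)
for z in(58,45,0): print(proj(C,(479,-403,z)))
```

```text
25.0 3.3 [ 440.83275201 -401.76282344  200.61391318] [-1.04384513e-03  9.99999416e-01  2.73985762e-04  6.19381056e-05] [-8.67726657e-01  5.18342091e-01  1.40142045e+00  4.77149337e-04
  1.22216855e+00 -2.44077375e+00]
[309.7 279.2]
[309.8 273. ]
[309.9 255. ]
```

View pics/w2.png

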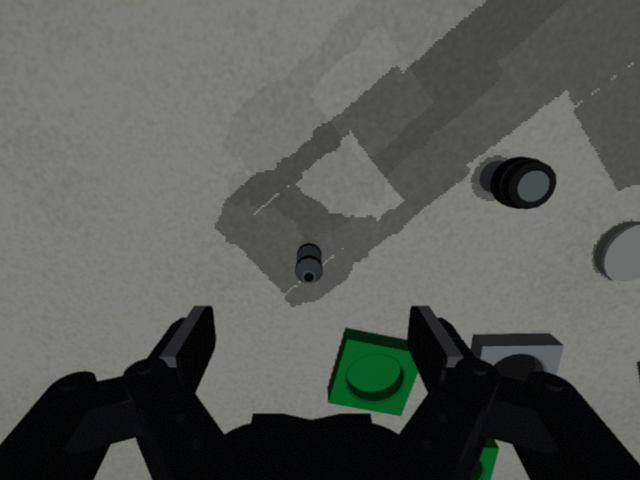

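The nose is at (309,277), about 1.5 mm closer in x than predicted. I'll grasp at x=477.5, y=-403.5.

{"fn": "play_rows", "kwargs": {
  "steps": [
    [[0,0,0,-37,-2,10,1],[0,0,0,0,0,40,1],[0,0,0,0,0,40,1],[0,0,0,0,0,40,1],[0,0,0,0,0,26,1],[0,0,0,0,0,0,1],[0,0,0,0,0,0,0.5],[0,0,0,0,0,0,0.2],[0,0,0,0,0,0,0],[0,0,0,0,0,0,0]]
  ],
  "grip_force": 30
}}

```text
t: 4.35
tool_pos: [477.8, -406.0, 45.9]
ee_rot: [-0.0, 1.0, -0.001, 0.001]
wrist_force: [-0.4, 0.2, -0.3]
width: 0.328
finger_force: 0.2
```

{"fn": "play_rows", "kwargs": {
  "steps": [
    [[0,0,0,0,0,0,0],[0,0,0,0,0,0,0],[0,0,0,0,0,0,0],[0,0,0,0,0,0,0]]
  ]
}}

```text
t: 4.75
tool_pos: [477.7, -406.0, 45.6]
ee_rot: [-0.0, 1.0, -0.001, 0.001]
wrist_force: [-0.9, 1.4, 7.1]
width: 0.267
finger_force: 29.7
```

{"fn": "play_rows", "kwargs": {
  "steps": [
    [[0,0,0,0,0,-25,0],[0,0,0,0,0,-40,0],[0,0,0,-5,20,-15,0],[0,0,0,-10,40,0,0],[0,0,0,-10,45,0,0],[0,0,0,-10,45,0,0],[0,0,0,-10,45,0,0],[0,0,0,-10,45,0,0],[0,0,0,-10,45,0,0],[0,0,0,-10,45,0,0]]
  ]
}}

```text
t: 5.75
tool_pos: [552.2, -73.8, 124.4]
ee_rot: [0.0, 1.0, 0.0, 0.0]
wrist_force: [1.1, -0.5, -0.6]
width: 0.267
finger_force: 29.7
```

{"fn": "play_rows", "kwargs": {
  "steps": [
    [[0,0,0,-10,45,0,0],[0,0,0,-10,45,0,0],[0,0,0,-10,45,0,0],[0,0,0,-10,45,0,0],[0,0,0,-10,45,0,0],[0,0,0,-8,40,0,0],[0,0,0,-5,25,0,0],[0,0,0,0,14,0,0],[0,0,0,0,0,0,0],[0,0,0,0,0,0,0]]
  ]
}}

```text
t: 6.75
tool_pos: [614.8, 227.4, 124.1]
ee_rot: [0.0, 1.0, -0.0, -0.0]
wrist_force: [0.4, -1.1, -1.1]
width: 0.268
finger_force: 29.7
```

Run:
```python
from h import *
import cv2
s=arm.read_state(); print(s['t'],s['tool_pos'],s['ee_rot'],s['width'],s['finger_force'],s['wrist_force'])
im=arm.read_camera('wrist'); a=arm.read_camera('scene');b=arm.read_camera('side'); cv2.imwrite('pics/w3.png',im)
z=lambda m,x,y:cv2.convertScaleAbs(cv2.resize(m[y-60:y+60,x-60:x+60],(400,400),interpolation=cv2.INTER_CUBIC),alpha=1.4)
cv2.imwrite('pics/s3.png',np.hstack([z(a,442,210),z(b,279,180)]))
print(proj(cam('wrist',s),(605.5,229,22)))
```

```text
6.75 [614.80547328 227.40023121 124.10605241] [ 4.00550120e-05  9.99999877e-01 -3.42547471e-04 -3.55884436e-04] 0.2678173666456902 29.666330398904392 [ 0.41052055 -1.06827742 -1.13807861]
[314.  240.7]
```

View pics/s3.png

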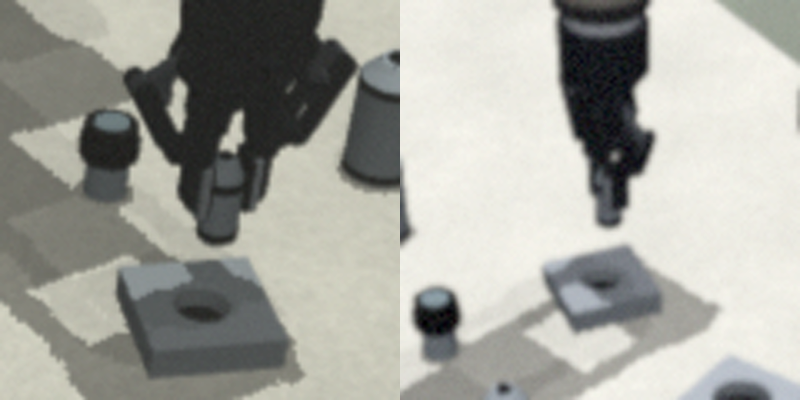

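View pics/w3.png

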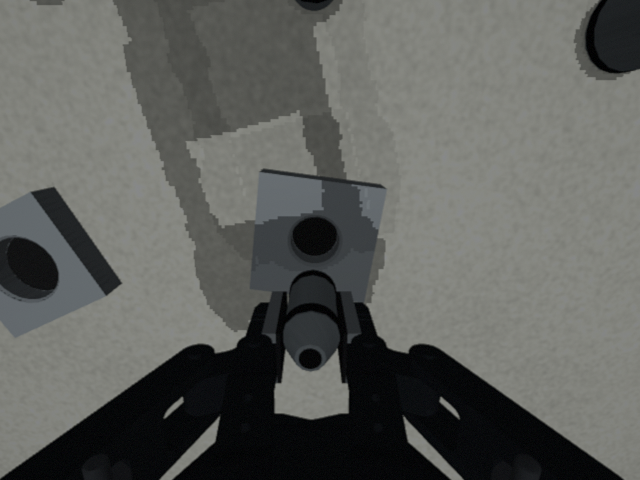

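The wrist view shows the well mouth at about (314.5,237) and the held nose at (310,357). I'll check both.

Run:
```python
from h import *
C=cam('wrist',dict(tool_pos=np.array([614.8,227.4,124.1]),ee_rot=np.array([0,1,-3.4e-4,-3.6e-4])))
print(hit(C,(314.5,237),22),hit(C,(310,358),136.5))
c=np.array([hit(C,p,22) for p in((262,173),(385,187),(252,289))]);print(c,(c[1]+c[2])/2)
print(proj(C,(614.8,227.4,123.5)),proj(C,(614.8,227.4,136.5)))
S,D=cam('scene'),cam('side')
# objective base in crops
for cc,o,n in((S,(442,210),'scene'),(D,(279,180),'side')): print(n,proj(cc,(614.8,227.4,78.5)),proj(cc,(604,229,22)))
```

```text
[602.8 229.4] [613.8 226.7]
[[559.7 195.4]
 [568.6 275.1]
 [642.1 184.5]] [605.35 229.8 ]
[311.8 339.6] [311.9 360.3]
scene [446.5 220.8] [441.6 239.7]
side [281.2 186.2] [278.3 202.9]
```

{"fn": "play_rows", "kwargs": {
  "steps": [
    [[0,0,0,9,1,0,0],[0,0,0,0,0,20,0],[0,0,0,0,0,20,0],[0,0,0,0,0,8,0],[0,0,0,0,0,6,0],[0,0,0,0,0,6,0],[0,0,0,0,0,4,0],[0,0,0,0,0,0,0]]
  ]
}}

```text
t: 7.7
tool_pos: [606.0, 229.4, 60.1]
ee_rot: [-0.0, 1.0, -0.0, -0.0]
wrist_force: [-0.2, -0.6, -0.9]
width: 0.266
finger_force: 29.7
```

Run:
```python
from h import *
import cv2
s=arm.read_state(); print(s['t'],s['tool_pos'],s['width'],s['finger_force'],s['wrist_force'])
a=arm.read_camera('scene');b=arm.read_camera('side')
z=lambda m,x,y:cv2.convertScaleAbs(cv2.resize(m[y-50:y+50,x-50:x+50],(400,400),interpolation=cv2.INTER_CUBIC),alpha=1.8)
cv2.imwrite('pics/s4.png',np.hstack([z(a,442,220),z(b,279,190)]))
```

```text
7.7 [606.00990386 229.44809618  60.14555319] 0.2655209624840596 29.684175704969675 [-0.19667285 -0.55934442 -0.87427598]
```

View pics/s4.png

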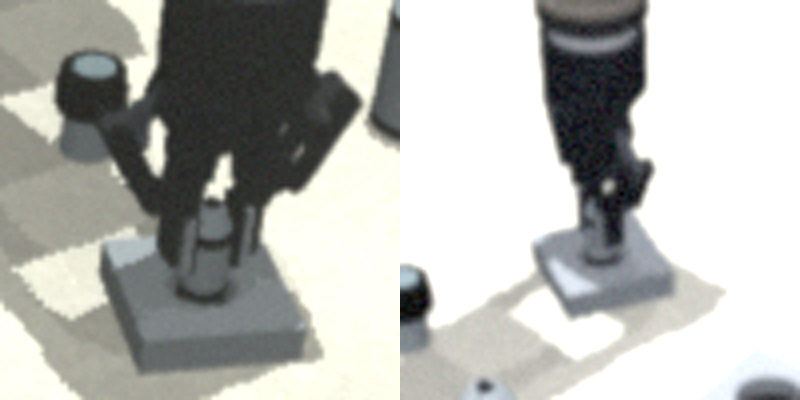

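It is entering the well with no contact force, so I'll continue down.

{"fn": "play_rows", "kwargs": {
  "steps": [
    [[0,0,0,0,0,3,0],[0,0,0,0,0,3,0],[0,0,0,0,0,2,0],[0,0,0,0,0,0,0],[0,0,0,0,0,0,0]]
  ]
}}

```text
t: 8.3
tool_pos: [606.1, 229.5, 52.3]
ee_rot: [-0.0, 1.0, 0.0, -0.0]
wrist_force: [-0.8, 0.2, 0.2]
width: 0.267
finger_force: 29.7
```

{"fn": "play_rows", "kwargs": {
  "steps": [
    [[0,0,0,0,0,0.6,0],[0,0,0,0,0,0,0],[0,0,0,0,0,0,0]]
  ]
}}

```text
t: 8.6
tool_pos: [606.2, 229.5, 51.8]
ee_rot: [-0.0, 1.0, 0.0, 0.0]
wrist_force: [-0.0, 0.0, 0.3]
width: 0.27
finger_force: 29.7
```

{"fn": "play_rows", "kwargs": {
  "steps": [
    [[0,0,0,0,0,0.6,0],[0,0,0,0,0,0,0],[0,0,0,0,0,0,0]]
  ]
}}

```text
t: 8.9
tool_pos: [606.3, 229.5, 51.7]
ee_rot: [-0.0, 1.0, 0.0, 0.0]
wrist_force: [-1.4, -0.1, 4.2]
width: 0.267
finger_force: 30.0
```

Contact at 51.7, where the floor was expected. I'll open slowly and lift clear.

{"fn": "play_rows", "kwargs": {
  "steps": [
    [[0,0,0,0,0,0,0.32],[0,0,0,0,0,0,0.4],[0,0,0,0,0,0,0.6],[0,0,0,0,0,0,0.8],[0,0,0,0,0,-15,0.8],[0,0,0,0,0,-40,0.8],[0,0,0,0,0,-45,1],[0,0,0,0,0,-45,1],[0,0,0,20,-25,0,1],[0,0,0,40,-30,0,1]]
  ]
}}

```text
t: 9.9
tool_pos: [547.9, 174.5, 198.8]
ee_rot: [-0.001, 1.0, 0.001, 0.004]
wrist_force: [-0.0, -0.9, 0.0]
width: 1.003
finger_force: 0.0
```

{"fn": "play_rows", "kwargs": {
  "steps": [
    [[0,0,0,45,-30,0,1],[0,0,0,45,-30,0,1],[0,0,0,45,-30,0,1],[0,0,0,10,-20,0,1],[0,0,0,0,0,0,1],[0,0,0,0,0,0,1]]
  ]
}}

```text
t: 10.5
tool_pos: [412.2, 71.2, 197.3]
ee_rot: [0.001, 1.0, 0.0, 0.001]
wrist_force: [-0.2, 0.5, 0.7]
width: 0.997
finger_force: 0.0
```

Run:
```python
from h import *
import cv2
s=arm.read_state(); print(s['t'],s['tool_pos'],s['ee_rot'],s['width'])
im=arm.read_camera('wrist'); cv2.imwrite('pics/w5.png',im)
C=cam('wrist',s); print('om',proj(C,(440,68,74)),'os',proj(C,(606,229,64)),proj(C,(605,229,22)),'bm',proj(C,(627,22,22)))
```

```text
10.5 [412.17768754  71.18189263 197.27502051] [5.61941329e-04 9.99998825e-01 1.73495870e-04 1.41590430e-03] 0.9966165600178882
om [307.3 277. ] os [474.9 430.2] [457.1 396.5] bm [266.7 412.6]
```

View pics/w5.png

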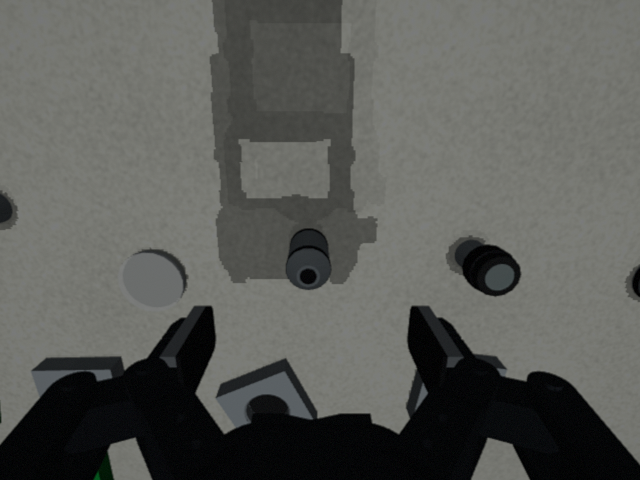

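The medium objective's nose is at (308,275), so it stands at about (439,68).

{"fn": "play_rows", "kwargs": {
  "steps": [
    [[0,0,0,-27,-3,10,1],[0,0,0,0,0,40,1],[0,0,0,0,0,40,1],[0,0,0,0,0,40,1],[0,0,0,0,0,20,1],[0,0,0,0,0,0,1],[0,0,0,0,0,0,0.6],[0,0,0,0,0,0,0.4],[0,0,0,0,0,0,0.2],[0,0,0,0,0,0,0]]
  ],
  "grip_force": 40
}}

```text
t: 11.55
tool_pos: [439.2, 68.5, 47.4]
ee_rot: [-0.0, 1.0, 0.0, 0.001]
wrist_force: [-0.4, 1.4, 4.5]
width: 0.42
finger_force: 39.4
```

{"fn": "play_rows", "kwargs": {
  "steps": [
    [[0,0,0,0,0,0,0],[0,0,0,0,0,0,0],[0,0,0,0,0,0,0]]
  ]
}}

```text
t: 11.85
tool_pos: [439.2, 68.5, 47.4]
ee_rot: [-0.0, 1.0, 0.0, 0.001]
wrist_force: [-0.9, 1.4, 4.7]
width: 0.42
finger_force: 39.4
```

{"fn": "play_rows", "kwargs": {
  "steps": [
    [[0,0,0,0,0,-25,0],[0,0,0,0,0,-35,0],[0,0,0,-20,-4,-20,0],[0,0,0,-40,-10,0,0],[0,0,0,-40,-10,0,0],[0,0,0,-40,-10,0,0],[0,0,0,-38,-8,0,0],[0,0,0,-20,-4,0,0],[0,0,0,0,0,0,0],[0,0,0,0,0,0,0]]
  ]
}}

```text
t: 12.85
tool_pos: [635.5, 22.3, 125.8]
ee_rot: [-0.0, 1.0, 0.0, -0.001]
wrist_force: [-0.9, 0.6, -2.7]
width: 0.423
finger_force: 40.8
```

Run:
```python
from h import *
import cv2
s=arm.read_state(); print(s['t'],s['tool_pos'],s['ee_rot'],s['width'],s['finger_force'])
im=arm.read_camera('wrist'); a=arm.read_camera('scene'); cv2.imwrite('pics/w6.png',np.hstack([im[130:430,130:530],cv2.resize(a[190:290,280:413],(400,300))]))
C=cam('wrist',s);print(proj(C,(626.5,22.5,22)),proj(C,(637,22,s['tool_pos'][2]-47.4+74)))
print(proj(cam('scene'),(626.5,22.5,22)),proj(cam('scene'),[*s['tool_pos'][:2],s['tool_pos'][2]-47.4]))
```

```text
12.85 [635.52756778  22.32856995 125.79138577] [-2.72881987e-05  9.99999716e-01  1.33550956e-04 -7.40932707e-04] 0.42347321209198824 40.789541602134705
[311.7 240.5] [311.  391.6]
[348.3 263.5] [349.8 243.9]
```

View pics/w6.png

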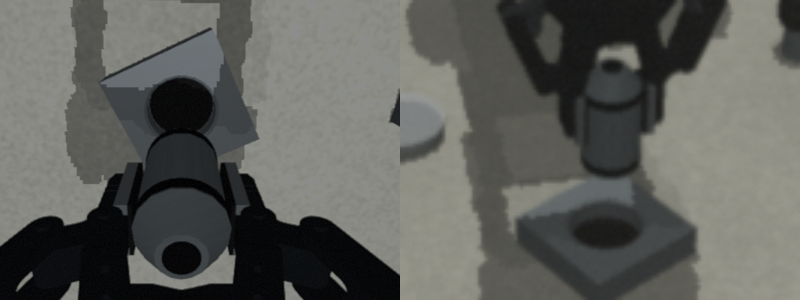

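The mouth is at about (312,238) in the wrist view and (349,265) in the scene view, so the well is near (627,22.5). I'll shift -8 mm in x and descend.

{"fn": "play_rows", "kwargs": {
  "steps": [
    [[0,0,0,8,0,0,0],[0,0,0,0,0,20,0],[0,0,0,0,0,20,0],[0,0,0,0,0,8,0],[0,0,0,0,0,6,0],[0,0,0,0,0,6,0],[0,0,0,0,0,4,0],[0,0,0,0,0,0,0]]
  ]
}}

```text
t: 13.75
tool_pos: [628.2, 22.3, 61.9]
ee_rot: [-0.0, 1.0, 0.0, -0.0]
wrist_force: [-0.4, -1.0, -2.5]
width: 0.42
finger_force: 40.8
```

{"fn": "play_rows", "kwargs": {
  "steps": [
    [[0,0,0,0,0,3,0],[0,0,0,0,0,3,0],[0,0,0,0,0,1,0],[0,0,0,0,0,0,0],[0,0,0,0,0,0,0]]
  ]
}}

```text
t: 14.25
tool_pos: [628.4, 22.3, 55.2]
ee_rot: [-0.0, 1.0, 0.0, 0.0]
wrist_force: [-0.6, 0.0, -2.2]
width: 0.417
finger_force: 40.8
```

{"fn": "play_rows", "kwargs": {
  "steps": [
    [[0,0,0,0,0,0.8,0],[0,0,0,0,0,0,0],[0,0,0,0,0,0,0]]
  ]
}}

```text
t: 14.55
tool_pos: [628.4, 22.3, 54.3]
ee_rot: [-0.0, 1.0, 0.0, 0.0]
wrist_force: [0.9, -0.8, -1.8]
width: 0.422
finger_force: 40.8
```

{"fn": "play_rows", "kwargs": {
  "steps": [
    [[0,0,0,0,0,0.8,0],[0,0,0,0,0,0,0],[0,0,0,0,0,0,0]]
  ]
}}

```text
t: 14.85
tool_pos: [628.4, 22.3, 53.5]
ee_rot: [-0.0, 1.0, 0.0, 0.0]
wrist_force: [1.0, -0.1, -2.3]
width: 0.422
finger_force: 40.9
```

{"fn": "play_rows", "kwargs": {
  "steps": [
    [[0,0,0,0,0,0.4,0],[0,0,0,0,0,0,0],[0,0,0,0,0,0,0]]
  ]
}}

```text
t: 15.15
tool_pos: [628.4, 22.3, 53.5]
ee_rot: [-0.0, 1.0, 0.0, 0.0]
wrist_force: [-2.3, 1.0, 2.7]
width: 0.423
finger_force: 41.1
```

Contact at 53.5, so it is seated. I'll release it and go to the large objective.

{"fn": "play_rows", "kwargs": {
  "steps": [
    [[0,0,0,0,0,0,0.46],[0,0,0,0,0,0,0.55],[0,0,0,0,0,0,0.75],[0,0,0,0,0,0,0.9],[0,0,0,0,0,-15,0.9],[0,0,0,0,0,-40,0.9],[0,0,0,0,0,-45,1],[0,0,0,0,0,-48,1],[0,0,0,10,20,0,1],[0,0,0,20,40,0,1]]
  ]
}}

```text
t: 16.15
tool_pos: [599.9, 80.6, 204.3]
ee_rot: [0.002, 1.0, -0.0, 0.003]
wrist_force: [0.7, 1.0, -0.6]
width: 0.999
finger_force: 0.0
```

{"fn": "play_rows", "kwargs": {
  "steps": [
    [[0,0,0,20,44,0,1],[0,0,0,20,44,0,1],[0,0,0,20,44,0,1],[0,0,0,20,44,0,1],[0,0,0,20,44,0,1],[0,0,0,20,44,0,1],[0,0,0,20,40,0,1],[0,0,0,20,30,0,1],[0,0,0,0,0,0,1],[0,0,0,0,0,0,1]]
  ]
}}

```text
t: 17.15
tool_pos: [437.9, 416.7, 202.0]
ee_rot: [-0.001, 1.0, 0.0, 0.001]
wrist_force: [-0.0, 0.3, -0.3]
width: 0.995
finger_force: 0.0
```

Run:
```python
from h import *
import cv2
s=arm.read_state(); print(s['t'],s['tool_pos'],s['ee_rot'],s['width'])
im=arm.read_camera('wrist'); a=arm.read_camera('scene'); cv2.imwrite('pics/w7.png',np.hstack([im[130:430,130:530],cv2.resize(a[170:320,270:470],(400,300))]))
C=cam('wrist',s); print(proj(C,(478,417,90)),hit(C,(310,277),90))
```

```text
17.15 [437.85835262 416.69535701 202.01377444] [-1.09509557e-03  9.99999259e-01  1.32187225e-04  5.14418309e-04] 0.9949054529929814
[311.7 298.3] [460.4 415.7]
```

View pics/w7.png

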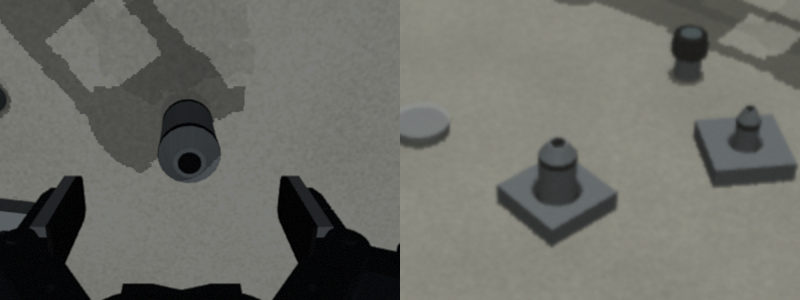

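Both placed objectives stand upright in their wells. The large nose is at (319,292), giving about (475,421).

{"fn": "play_rows", "kwargs": {
  "steps": [
    [[0,0,0,-37,4,5,1],[0,0,0,0,0,30,1],[0,0,0,0,0,40,1],[0,0,0,0,0,40,1],[0,0,0,0,0,34,1],[0,0,0,0,0,0,1],[0,0,0,0,0,0,0.7],[0,0,0,0,0,0,0.5],[0,0,0,0,0,0,0.3],[0,0,0,0,0,0,0.2]]
  ],
  "grip_force": 55
}}

```text
t: 18.25
tool_pos: [476.9, 421.2, 55.2]
ee_rot: [-0.0, 1.0, 0.002, 0.002]
wrist_force: [1.8, 0.0, 7.5]
width: 0.57
finger_force: 57.9
```

{"fn": "play_rows", "kwargs": {
  "steps": [
    [[0,0,0,0,0,0,0.2],[0,0,0,0,0,0,0.2],[0,0,0,0,0,0,0.2]]
  ]
}}

```text
t: 18.55
tool_pos: [476.9, 421.2, 55.1]
ee_rot: [-0.0, 1.0, 0.002, 0.002]
wrist_force: [0.9, -0.9, 7.3]
width: 0.57
finger_force: 57.9
```

{"fn": "play_rows", "kwargs": {
  "steps": [
    [[0,0,0,0,0,-20,0.2],[0,0,0,0,0,-35,0.2],[0,0,0,0,0,-40,0.2],[0,0,0,-5,-15,-20,0.2],[0,0,0,-8,-32,0,0.2],[0,0,0,-10,-42,0,0.2],[0,0,0,-10,-42,0,0.2],[0,0,0,-10,-42,0,0.2],[0,0,0,-10,-42,0,0.2],[0,0,0,-10,-42,0,0.2]]
  ]
}}

```text
t: 19.55
tool_pos: [538.2, 161.6, 167.7]
ee_rot: [-0.0, 1.0, 0.0, 0.0]
wrist_force: [0.4, -0.0, -3.3]
width: 0.572
finger_force: 57.9
```

{"fn": "play_rows", "kwargs": {
  "steps": [
    [[0,0,0,-10,-42,0,0.2],[0,0,0,-10,-42,0,0.2],[0,0,0,-10,-42,0,0.2],[0,0,0,-10,-42,0,0.2],[0,0,0,-10,-42,0,0.2],[0,0,0,-10,-42,0,0.2],[0,0,0,-10,-42,0,0.2],[0,0,0,-8,-31,0,0.2],[0,0,0,-4,-20,0,0.2],[0,0,0,0,0,0,0.2]]
  ]
}}

```text
t: 20.55
tool_pos: [620.2, -184.9, 167.2]
ee_rot: [0.002, 1.0, -0.001, 0.0]
wrist_force: [0.7, 0.3, -3.6]
width: 0.57
finger_force: 57.9
```

{"fn": "play_rows", "kwargs": {
  "steps": [
    [[0,0,0,0,0,25,0.2],[0,0,0,0,0,15,0.2],[0,0,0,0,0,0,0.2],[0,0,0,0,0,0,0.2]]
  ]
}}

```text
t: 20.95
tool_pos: [620.4, -181.1, 127.7]
ee_rot: [-0.0, 1.0, 0.0, 0.0]
wrist_force: [0.1, 0.0, -3.0]
width: 0.572
finger_force: 57.8
```

Run:
```python
from h import *
import cv2
s=arm.read_state(); print(s['t'],s['tool_pos'],s['ee_rot'],s['width'],s['finger_force'])
im=arm.read_camera('wrist'); a=arm.read_camera('scene'); cv2.imwrite('pics/w8.png',np.hstack([im[130:430,130:530],cv2.resize(a[200:300,178:311],(400,300))]))
z=s['tool_pos'][2]-55.1
C=cam('wrist',s);print(proj(C,(611.5,-181,22)),proj(C,[*s['tool_pos'][:2],z+90]))
S=cam('scene');print(proj(S,(611.5,-181,22)),proj(S,[*s['tool_pos'][:2],z]))
```

```text
20.95 [ 620.3994403  -181.05619957  127.6522777 ] [-4.28646845e-04  9.99999903e-01  1.02863448e-04  1.60210373e-05] 0.5716649706416436 57.84938296303153
[311.6 239.6] [312.1 407.8]
[243.7 276.4] [241.2 259.3]
```

View pics/w8.png

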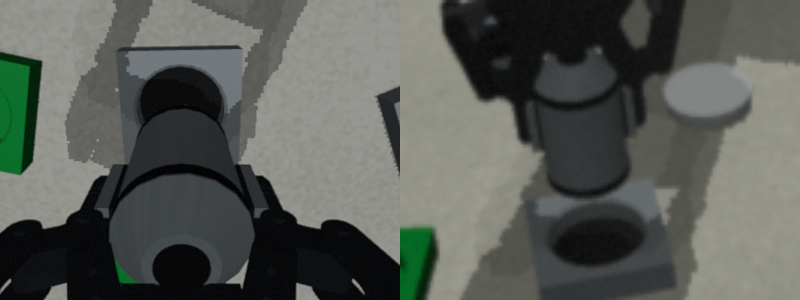

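The well mouth is at (310,236) in the wrist view and (243,278) in the scene view. The held nose shows the objective about 2 mm toward the base from the TCP. I'll shift -7 mm in x and descend.

{"fn": "play_rows", "kwargs": {
  "steps": [
    [[0,0,0,7,0,0,0.2],[0,0,0,0,0,20,0.2],[0,0,0,0,0,20,0.2],[0,0,0,0,0,7,0.2],[0,0,0,0,0,5,0.2],[0,0,0,0,0,4,0.2],[0,0,0,0,0,0,0.2]]
  ]
}}

```text
t: 21.75
tool_pos: [613.5, -181.8, 71.3]
ee_rot: [-0.0, 1.0, -0.0, 0.0]
wrist_force: [0.5, -0.7, -3.3]
width: 0.571
finger_force: 57.9
```

{"fn": "play_rows", "kwargs": {
  "steps": [
    [[0,0,0,0,0,3,0.2],[0,0,0,0,0,3,0.2],[0,0,0,0,0,2,0.2],[0,0,0,0,0,0,0.2],[0,0,0,0,0,0,0.2]]
  ]
}}

```text
t: 22.25
tool_pos: [613.4, -181.7, 63.0]
ee_rot: [-0.0, 1.0, 0.0, 0.0]
wrist_force: [0.2, -1.2, -3.0]
width: 0.569
finger_force: 57.9
```

{"fn": "play_rows", "kwargs": {
  "steps": [
    [[0,0,0,0,0,1,0.2],[0,0,0,0,0,0,0.2],[0,0,0,0,0,0,0.2]]
  ]
}}

```text
t: 22.55
tool_pos: [613.4, -181.7, 62.1]
ee_rot: [-0.0, 1.0, 0.0, 0.0]
wrist_force: [0.3, 0.1, -3.2]
width: 0.57
finger_force: 57.9
```

{"fn": "play_rows", "kwargs": {
  "steps": [
    [[0,0,0,0,0,0.8,0.2],[0,0,0,0,0,0,0.2],[0,0,0,0,0,0,0.2]]
  ]
}}

```text
t: 22.85
tool_pos: [613.4, -181.7, 61.3]
ee_rot: [-0.0, 1.0, 0.0, 0.0]
wrist_force: [0.3, -0.2, -3.7]
width: 0.57
finger_force: 58.0
```

{"fn": "play_rows", "kwargs": {
  "steps": [
    [[0,0,0,0,0,0.5,0.2],[0,0,0,0,0,0,0.2],[0,0,0,0,0,0,0.2]]
  ]
}}

```text
t: 23.15
tool_pos: [613.4, -181.7, 61.2]
ee_rot: [-0.0, 1.0, -0.0, 0.0]
wrist_force: [-1.6, 1.0, 1.1]
width: 0.566
finger_force: 58.3
```

Contact. I'll release it, lift clear and look.

{"fn": "play_rows", "kwargs": {
  "steps": [
    [[0,0,0,0,0,0,0.62],[0,0,0,0,0,0,0.7],[0,0,0,0,0,0,0.85],[0,0,0,0,0,0,1],[0,0,0,0,0,-15,1],[0,0,0,0,0,-40,1],[0,0,0,0,0,-45,1],[0,0,0,0,0,-45,1],[0,0,0,40,0,0,1],[0,0,0,40,0,0,1]]
  ]
}}

```text
t: 24.15
tool_pos: [533.7, -182.1, 208.7]
ee_rot: [-0.001, 1.0, -0.001, 0.003]
wrist_force: [-0.1, -0.5, -0.1]
width: 1.002
finger_force: 0.0
```

{"fn": "play_rows", "kwargs": {
  "steps": [
    [[0,0,0,40,0,-20,1],[0,0,0,40,0,-20,1],[0,0,0,0,0,0,1],[0,0,0,0,0,0,1],[0,0,0,0,0,0,1]]
  ]
}}

```text
t: 24.65
tool_pos: [454.1, -181.9, 246.0]
ee_rot: [-0.0, 1.0, -0.0, 0.0]
wrist_force: [-1.3, 0.2, -0.7]
width: 1.001
finger_force: 0.0
```

Run:
```python
from h import *
import cv2
print(arm.read_state()['t'])
a=arm.read_camera('scene');b=arm.read_camera('side')
cv2.imwrite('pics/f.png',cv2.convertScaleAbs(np.hstack([cv2.resize(a[150:330,180:480],(480,288)),cv2.resize(b[170:350,200:400],(320,288))]),alpha=1.5))
```

```text
24.65
```

View pics/f.png

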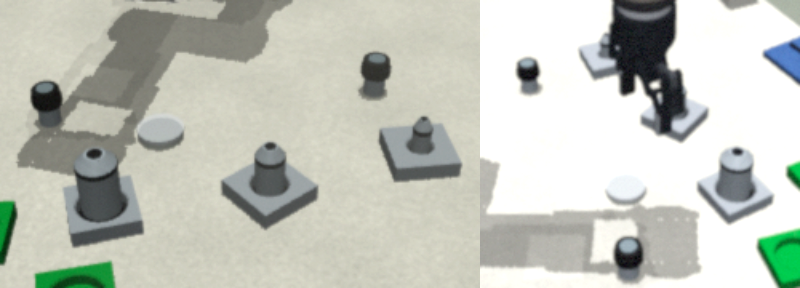

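All three objectives stand upright in their wells. The eyepieces and the dish are where they were.

```bash
python3 -c "
from station import arm
print(arm.job_done())"
```

```text
the job is handed in; nothing more can be done
None
```

The small, middle and large objectives each stand nose up, fully down in their matching wells; the eyepieces and dish were left untouched, and the job was handed in at about 25 s.

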